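Open the filter cover of the bench dust extractor

ROBOT

A 6-joint arm with a two-finger parallel gripper is mounted at the origin on the work surface. World frame = base frame: x ahead of the robot, y to its left, z up, the work surface at z = 0. Lengths are in mm, angles in rad, forces in N, time in s.
With the tool pointing down it reaches from about 275 to 975 mm from the base axis. Payload 8.4 kg.
Tool frame: the origin (TCP) lies at the very end of the fingers, on their centre line; the grasp point (between the pads) lies 19 mm behind it; y points along the fingers, x is the direction in which the jaws open and shut, and the axes are right-handed (so a half turn about y gives the same grasp; the last joint's range is limited). The gripper opens to 92 mm and grips with 3 to 60 N. Pads are 20 mm wide; open, the fingers measure 128 mm over their backs; the gripper's body (75 mm by 189 mm) begins 69 mm behind the grasp point.
Start: joints at [-1.163, 0.353, 1.633, -0, 1.155, -0.002], TCP at [249.015, -573.253, 214.583] pointing down, gripper open.
Joint ranges: [-2.63, 2.63], [-0.92, 2.1], [0.06, 2.66], [-1.3, 4.44], [0, 2.69], [-3.02, 3.02]. Speed limits (rad/s): [2.22, 2.22, 2.79, 3.14, 3.14, 3.14].

INTERFACE

Orientations are given as a rotation vector (axis times angle).
In Python, from bench import manip gives the robot as it stands. The module is installed in compiled form; this text tells all that it offers.
- The arm moves only by the shell command python3 -m jog 'ROWS' [FORCE]. ROWS is JSON, one flat list of numbers, 7 for each row, row after row: the shift along the tool's x, y, z in m, then the turn, a rotation vector about the tool's x, y, z in degrees, then the finger opening in m, from 0 to 0.0919. A call has 1 to 12 rows; each row is the pose to reach, as a shift and turn from the pose commanded when the call began, along the tool's axes at that moment; what a row does not reach only later rows make up. A row lasts 1/12 s, in which the tool goes at most 41.7 mm and 7.16 degrees, less where a joint would pass 70% of its speed; a pose out of reach is approached as far as the arm can. A call with a gripper value outside its range is refused whole. The fingers move at their own pace and stop on an object; FORCE is the grip in N (left out, the last holds). Time passes only in rows, so rows that repeat a pose let the fingers close. It gives the time, the measured TCP pose, the force and the opening at its end, in the units of the state.
- manip.get_obs(): the state, without advancing time (a new reading comes with each control period).
- manip.snapshot(name): name is "scene" or "side" or "wrist"; returns a dict with "img" (420x560x3 uint8, red, green, blue), "z_map" (420x560 float32, mm along the optical axis (not along the pixel's ray), 0 where there is no reading), "K" (3x3 intrinsics, pixels), "R" (3x3) and "t" (3): a world point X has camera coordinates R X + t; the wrist camera has in their place "hand_eye" (4x4, takes a point from camera to tool coordinates, whose origin is the TCP and whose axes are the tool frame's). Camera axes: x right, y down, z forward; pixel columns grow to the right and rows downward; lengths in mm; the calibration is good to about 2 mm. A picture is of the moment at which its call begins: read the wrist's pose just before it.
- manip.finish_job(): hands the job in, once; it reports no verdict.
The state is a dict: "time": time; "joint_positions": joint angles; "qd": joint speeds; "effort": joint torques, N m; "eef_pos": TCP position; "tool_rot": TCP orientation; "force": force on the tool from outside, world axes, zero at the start; "ft_torque": the same for the moment, N m; "width": finger opening in mm.
Only numpy, scipy, OpenCV 4.12 (cv2) and the standard library are available. Lean on these libraries where they do the work, as an engineer would, in place of code of your own. Each camera call takes 0.05 s, during which the arm holds its last target.

TASK

Open the filter of the small dust extractor on the pottery bench: press its snap tab all the way in, then push the released cover with a fingertip along its rails, over the tab, until the filter well is completely uncovered. Keep the cover flat on its rails (do not lift it off or pick it up), leave it lying there, and leave the other things on the bench where they are.

Things in the scene. Friction and masses are not known exactly. Their poses are not given: they have to be found in the camera images.
- filter_box: Grey dust extractor fixed to the bench: low case 150 mm wide (x), long in y (-140 to +150 mm), its flat deck 70 mm high; a 62 mm high fan casing with a black spigot on its +x side. Origin mid-underside on the bench; +y is the way the cover slides, z up. A stop 11 mm above the deck ends at y = -119 mm behind the closed cover; another, 12 mm high, begins at y = +125 mm.
- well (a point): Centre of the filter well's mouth at deck height, y = -65 mm of the extractor; the well, with pleated paper in it, is 90 mm long (y) and 70 mm wide and lies hidden under the closed cover.
- rails (a point): Midway between the aluminium rails, at deck height, on the extractor's middle (y = 0). The rails run along y; their inner faces are at x = +-51 mm and they rise 18.5 mm above the deck. From y = -117 to -5 mm they carry lips, from x = +-42 mm outwards, over the closed cover's side edges, so it cannot be lifted there.
- cover: Loose white plastic cover, about 160 g, 96 mm wide (x), 110 mm long (y): a 6 mm plate with a scoop-shaped hump. Origin: centre of its underside, 5 mm above the deck; axes as the extractor's. Closed: origin at y = -60 mm of the extractor, held by the tab. Tab in: it slides to +y under a few newtons. Well fully open: origin past y = +35 mm; it meets the far stop at +70 mm; aim for about +50 mm.
- push_face (a point): Middle of the hump's upright back face on the cover, facing -y: 76 mm wide, rising 22 mm above the plate's top. This point is 11 mm above the plate's top and 15 mm to -y of the cover's centre. Behind it 40 mm of bare plate gives room for a fingertip; ahead of it the hump slopes down to the plate.
- tab (a joint): How far the snap tab is pressed in, m: 0 out, 0.014 fully in, straight down. It takes about 6 N to move, has no spring back, and stays where it is pressed. Beyond 0.011 the cover can pass over it.
- tab_top (a point): Centre of the flat top of the snap tab, a white block with two dark ridges 30 mm wide (x), 42 mm long (y) standing up through the deck just ahead (+y) of the closed cover's front edge, on its centre line, at y = +19 mm of the extractor. Top 16 mm above the deck when out, 2 mm above it when fully in; its near edge is 3 mm from the closed cover.
- raw_cup: Loose bystander: unglazed pale cup, 72 mm across, 78 mm tall, origin under its foot; beside the extractor.
- tea_bowl: Loose bystander: brown bowl, 84 mm across, 45 mm tall, origin under its foot; beside the extractor.
- dark_bowl: Loose bystander: black bowl, 90 mm across, 50 mm tall, origin under its foot.
- slip_jar: Loose bystander: glass jar with a white cap, 60 mm across, 75 mm tall, origin under its foot; off the extractor's +y end.
- carver: Loose bystander: slender wooden-handled brush lying flat; off the extractor's -y end.
- teapot: Loose bystander: dark brown teapot, 110 mm body, 90 mm tall, origin under its foot.
- glazed_cup: Loose bystander: dark brown cup, 76 mm across, 60 mm tall, origin under its foot.
Not all that is in view belongs to the job. Several things have the shape of the cover; the one meant has the colours described above.

How it is judged (in metres and radians):
On the way, in this order (a step that is already met when the one before it is completed fails the run):
1. the snap tab is pressed in while the cover is still on its seat (value of joint tab above 0.011 m and y of cover in the frame of filter_box below -0.045 m), for 0.1 s.
2. the cover is pushed flat along its rails off the filter well (y of cover in the frame of filter_box above 0.035 m and z of cover in the frame of filter_box between 0.068 and 0.085 m and angle between cover's own z axis and vertical below 0.1 rad), for 0.1 s.
At the end, for the whole second after the job is handed in: The tab is in by more than 11 mm; the cover lies at rest and flat on its rails (within 0.1 rad), its centre 35 to 75 mm to +y of the extractor's middle, so that the well is completely uncovered (all of step 2 and y of cover in the frame of filter_box below 0.075 m and linear speed of cover below 0.01 m/s and value of joint tab above 0.011 m); the robot touches nothing.
It fails at once if the cover is lifted off its rails or tipped (z of cover in the frame of filter_box above 0.09 m or angle between cover's own z axis and vertical above 0.25 rad).
It fails at once if another thing on the bench is pushed away (more than 30 mm) or knocked over (distance of any of raw_cup, tea_bowl, dark_bowl, slip_jar, carver, teapot, glazed_cup from where it was at the start of the episode above 0.03 m or angle between any of raw_cup, tea_bowl, dark_bowl, slip_jar, teapot, glazed_cup's own z axis and vertical above 0.6 rad).
It also fails if it takes over 38 s, if anything falls off the work surface, if the arm or the gripper's body presses on something with over 40 N, if the wrist force passes 120 N, or if a joint passes its speed limit or range.

## Working session

There is one attempt and no reset: what is moved stays moved. The work goes in short steps, Python scripts to look and compute and a shell command to move; the robot and the scene stay as the last step left them, time stands still between calls to the robot, and variables do not carry over. Pictures are saved under pics/ and viewed, and the job is handed in when it is done.

```bash
mkdir -p pics; cat > h.py <<'E'
from bench import manip
import numpy as np, cv2
def snap(n,f):
    s=manip.snapshot(n); cv2.imwrite('pics/'+f,s['img'][:,:,::-1]); np.savez(''+f[:-4]+'.npz',**s); return s
def w(s,u,v):
    z=s['z_map'][v,u]; c=np.array([(u-s['K'][0,2])/s['K'][0,0]*z,(v-s['K'][1,2])/s['K'][1,1]*z,z]); return s['R'].T@(c-s['t'])
E
python3 - <<'E'
from h import *
print(manip.get_obs())
for n in('scene','side','wrist'): snap(n,n+'1.png')
E
```

```text
{'time': 0.0, 'joint_positions': array([-1.16338588e+00,  3.53622528e-01,  1.63409447e+00, -1.94689588e-05,
        1.15519220e+00, -2.39628893e-03]), 'qd': array([ 0.00063298, -0.00046579, -0.00023341, -0.00101354,  0.001658  ,
       -0.00031505]), 'effort': array([-2.42742557e-03, -5.93857527e+01, -3.34212291e+01,  6.95246179e-02,
        2.35421344e-02, -9.78317553e-05]), 'eef_pos': array([ 248.82997933, -572.81853153,  213.89666222]), 'tool_rot': array([-1.37492608,  0.90306808, -0.9012439 ]), 'force': array([-0.15576201, -0.42089166, -0.10218926]), 'ft_torque': array([-0.00379045, -0.00799938, -0.0492335 ]), 'width': 91.48584824371278}
```

View pics/scene1.png

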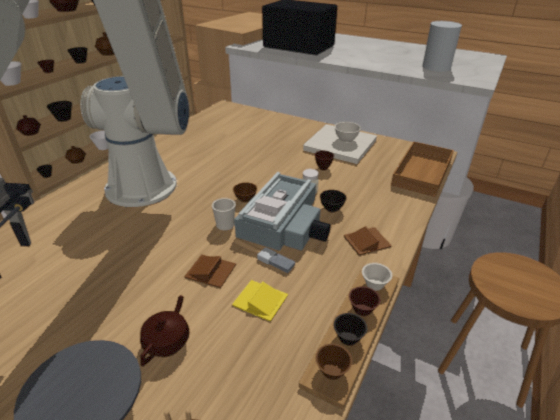

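View pics/side1.png

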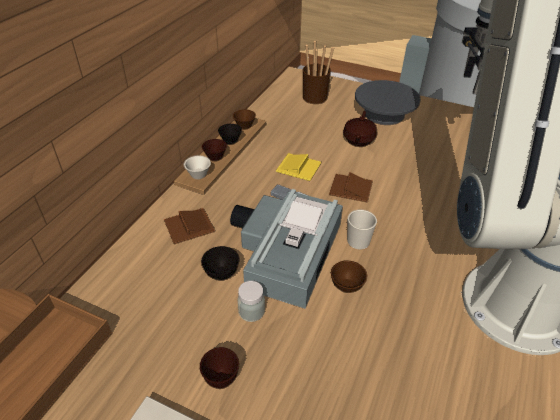

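View pics/wrist1.png

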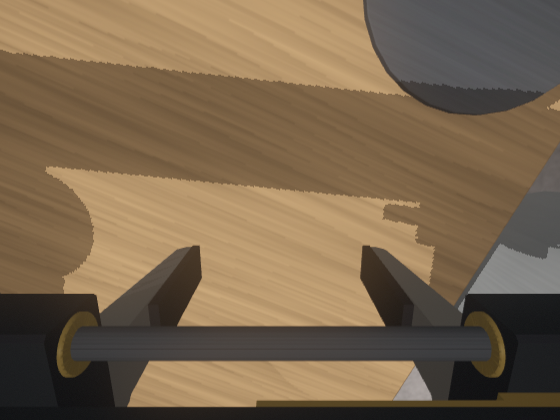

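The cover candidates in the side view are white (304,216) in the grey extractor, yellow (299,165), and brown (351,187) and (189,225). The white one fits, because it sits on the rails next to the white tab with dark ridges (293,238). I'll confirm that in an enlarged crop.

```bash
python3 - <<'E'
import cv2,numpy as np
a=cv2.imread('pics/side1.png')[175:310,220:380]; b=cv2.imread('pics/scene1.png')[165:275,200:335]
a=cv2.resize(a,(400*160//135,400),interpolation=cv2.INTER_CUBIC); cv2.imwrite('pics/c1.png',cv2.resize(cv2.imread('pics/side1.png')[175:310,220:380],None,fx=4.4,fy=4.4,interpolation=2)); cv2.imwrite('pics/c2.png',cv2.resize(b,None,fx=5,fy=5,interpolation=2))
E
```

```text
(no output)
```

View pics/c1.png

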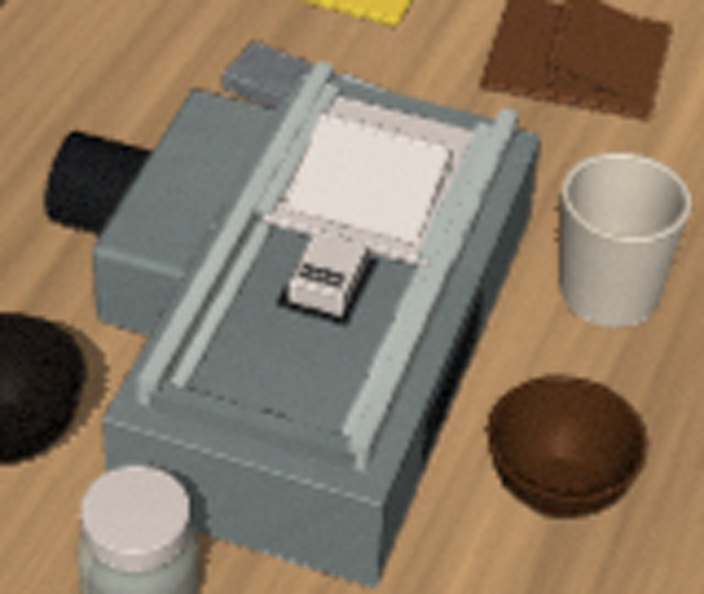

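View pics/c2.png

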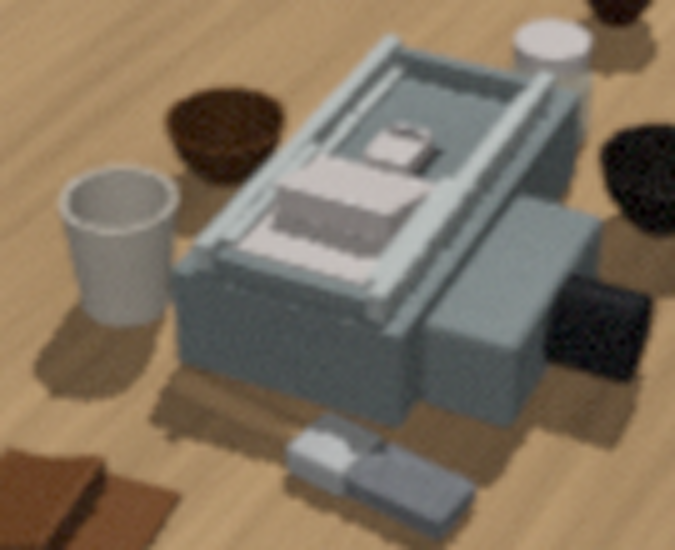

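The crop confirms it: a white cover with a hump, lying between aluminium rails and behind the white tab with two dark ridges. Next I'll fit the extractor's pose from the depth.

```bash
python3 - <<'E'
import numpy as np,cv2
C=[]
for n,(x0,x1,y0,y1) in dict(side=(235,345,180,310),scene=(230,335,170,255)).items():
    s=np.load(n+'1.npz'); v,u=np.mgrid[y0:y1,x0:x1]; z=s['z_map'][y0:y1,x0:x1]; K=s['K']
    c=np.stack([(u-K[0,2])/K[0,0]*z,(v-K[1,2])/K[1,1]*z,z],-1).reshape(-1,3); c=c[c[:,2]>0]
    X=(c-s['t'])@s['R']; col=s['img'][y0:y1,x0:x1].reshape(-1,3)
    C.append(X); print(n,len(X), np.histogram(X[:,2],bins=np.arange(-10,130,5))[0])
np.savez('cl.npz',a=C[0],b=C[1])
for X in C:
    for lo,hi in((83,93),(94,102),(66,74),(82,88)):
        P=X[(X[:,2]>lo)&(X[:,2]<hi)]
        r=cv2.minAreaRect(P[:,:2].astype(np.float32)); print(lo,hi,len(P),r)
# render top view map
X=np.vstack(C);im=np.zeros((600,600,3),np.uint8)
m=np.median(X[X[:,2]>60],0);print(m)
ok=(X[:,2]>55)
p=((X[ok,:2]-m[:2])*1.5+300).astype(int)
hue=np.clip((X[ok,2]-55)/50*170,0,170)
h=np.stack([hue,0*hue+255,0*hue+255],-1).astype(np.uint8)[None]
bg=cv2.cvtColor(h,cv2.COLOR_HSV2BGR)[0]
for (x,y),c in zip(p,bg): cv2.circle(im,(600-int(y),600-int(x)),2,c.tolist(),-1)
cv2.imwrite('pics/top.png',im)
E
```

```text
side 14249 [  88 3027 1324  248  189  262  167  169  207  202  285  313  289  594
  790 1875 1253  643  789 1074  210  185   66    0    0    0    0]
scene 8882 [  20 1843  892  147  213  358  238  221  239  232  283  221  210  380
  601  680  485  396  479  539   82   81   42    0    0    0    0]
83 93 1537 ((514.1675415039062, 76.34112548828125), (124.68016815185547, 271.2823791503906), 3.97589111328125)
94 102 260 ((519.060546875, 13.163493156433105), (76.53907012939453, 34.78316116333008), 2.8518614768981934)
66 74 2820 ((511.36541748046875, 117.59446716308594), (150.98434448242188, 366.82666015625), 4.147388935089111)
82 88 1234 ((514.0380859375, 76.61608123779297), (125.73477172851562, 271.1949462890625), 4.289807319641113)
83 93 753 ((518.4359741210938, 69.84998321533203), (124.86129760742188, 269.4295654296875), 4.060583114624023)
94 102 119 ((524.0006103515625, 6.412193298339844), (37.87200164794922, 76.97543334960938), 87.66596221923828)
66 74 1051 ((542.5482177734375, 93.91426086425781), (377.9012451171875, 217.44081115722656), 71.06676483154297)
82 88 607 ((518.3298950195312, 71.34429168701172), (124.86129760742188, 272.42572021484375), 4.060583114624023)
[525.81260838  83.87235988  72.91323788]
```

View pics/top.png

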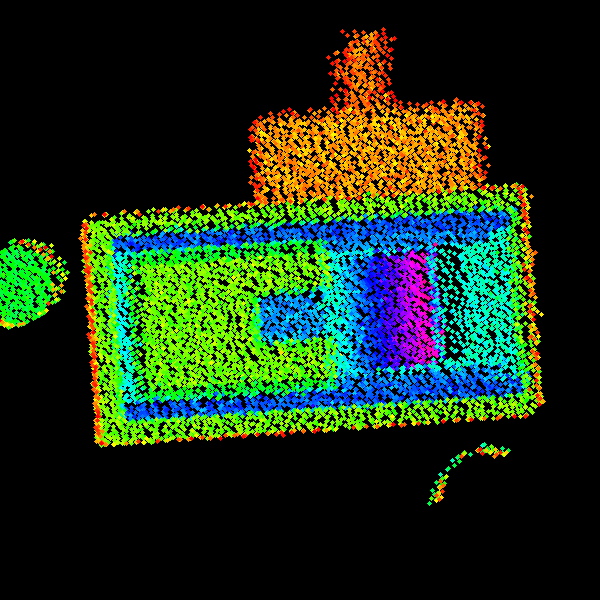

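```bash
cat >> h.py <<'E'
from scipy.spatial.transform import Rotation as Ro
def delta(target, yaw_deg):
    o=manip.get_obs(); R=Ro.from_rotvec(o['tool_rot']).as_matrix(); p=o['eef_pos']
    print('t',round(o['time'],2),'pos',p.round(1),'F',o['force'].round(1),'w',o['width'].round(1)); print('R',R.round(3).tolist())
    best=None
    for k in(0,180):
        a=np.radians(yaw_deg+k); x=np.array([np.cos(a),np.sin(a),0]); y=np.array([0,0,-1.]); T=np.stack([x,y,np.cross(x,y)],1)
        rv=np.degrees(Ro.from_matrix(R.T@T).as_rotvec())
        print('turn',rv.round(2))
    print('shift',((R.T@(np.array(target)-p))/1000).round(4))
E
python3 - <<'E'
from h import *
delta([517,67,200],4.1)
print(np.load('wrist1.npz')['hand_eye'].round(3))
E
```

```text
Traceback (most recent call last):
  File "h.py", line 10, in delta
    print('t',round(o['time'],2),'pos',p.round(1),'F',o['force'].round(1),'w',o['width'].round(1)); print('R',R.round(3).tolist())
                                                                              ^^^^^^^^^^^^^^^^
AttributeError: 'float' object has no attribute 'round'
```

```bash
sed -i "s/o\['width'\].round(1)/round(o['width'],1)/" h.py
python3 - <<'E'
from h import *
delta([517,67,200],4.1)
print(np.load('wrist1.npz')['hand_eye'].round(3))
E
```

```text
t 0.15 pos [ 248.9 -572.9  214.1] F [-0.1 -0.4 -0.3] w 92.4
R [[0.398, -0.0, 0.917], [-0.917, 0.001, 0.398], [-0.001, -1.0, 0.0]]
turn [-4.000e-02 -7.062e+01 -5.000e-02]
turn [ 6.0000e-02  1.0938e+02 -4.0000e-02]
shift [-0.4801  0.0146  0.5009]
[[   1.      -0.      -0.      -0.895]
 [   0.      -0.262    0.965 -171.102]
 [  -0.      -0.965   -0.262   74.592]
 [   0.       0.       0.       1.   ]]
```

```bash
python3 - <<'E'
from h import *
s=np.load('side1.npz')
for u,v in((316,55),(316,88),(385,98),(360,130),(205,150),(474,45),(294,235),(251,292)): print(u,v,w(s,u,v).round(0))
E
```

```text
316 55 [ 756. -639.  170.]
316 88 [ 741. -619.   60.]
385 98 [ 498. -629.   76.]
360 130 [ 519. -429.   62.]
205 150 [ 912. -154.   42.]
474 45 [ 272. -617.  308.]
294 235 [515.  93.  82.]
251 292 [532. 279.  76.]
```

```bash
python3 -m jog '[-0.12,-0.01,0.13,0,-20,0,0, -0.437,-0.016,0.482,0,-70.6,0,0, -0.437,-0.016,0.482,0,-70.6,0,0, -0.437,-0.016,0.482,0,-70.6,0,0, -0.437,-0.016,0.482,0,-70.6,0,0, -0.437,-0.016,0.482,0,-70.6,0,0, -0.437,-0.016,0.482,0,-70.6,0,0, -0.437,-0.016,0.482,0,-70.6,0,0, -0.437,-0.016,0.482,0,-70.6,0,0, -0.437,-0.016,0.482,0,-70.6,0,0, -0.437,-0.016,0.482,0,-70.6,0,0, -0.437,-0.016,0.482,0,-70.6,0,0]' 20; python3 -c "
from h import *
delta([517,20,230],4.1)"
```

```text
time: 1.15
eef_pos: [455.1, -115.8, 227.3]
tool_rot: [-1.57, -0.057, 0.056]
force: [1.3, -0.1, -0.0]
width: 14.1
t 1.15 pos [ 455.1 -115.8  227.3] F [ 1.3 -0.1 -0. ] w 14.1
R [[0.997, 0.0, -0.072], [0.072, -0.0, 0.997], [0.0, -1.0, -0.0]]
turn [0.01 0.01 0.01]
turn [ 2.0000e-02 -1.7999e+02 -1.0000e-02]
shift [ 0.0715 -0.0027  0.131 ]
```

```bash
python3 -m jog '[0.0715,-0.003,0.131,0,0,0,0, 0.0715,-0.003,0.131,0,0,0,0, 0.0715,-0.003,0.131,0,0,0,0, 0.0715,-0.003,0.131,0,0,0,0, 0.0715,-0.003,0.131,0,0,0,0, 0.0715,-0.003,0.131,0,0,0,0, 0.0715,-0.003,0.131,0,0,0,0]'; python3 - <<'E'
from h import *
delta([517,20,230],4.1)
o=manip.get_obs(); s=snap('wrist','wrist2.png'); np.savez('o2.npz',p=o['eef_pos'],r=o['tool_rot'])
E
```

```text
time: 1.73
eef_pos: [516.2, 17.7, 229.9]
tool_rot: [-1.57, -0.056, 0.057]
force: [-0.6, -0.1, -1.0]
width: 0.4
t 1.73 pos [516.2  17.7 229.9] F [-0.6 -0.1 -1. ] w 0.4
R [[0.997, -0.001, -0.072], [0.072, -0.0, 0.997], [-0.001, -1.0, -0.0]]
turn [ 0.02  0.01 -0.06]
turn [-9.0000e-02 -1.7999e+02 -3.0000e-02]
shift [ 0.0009 -0.0001  0.0023]
```

View pics/wrist2.png

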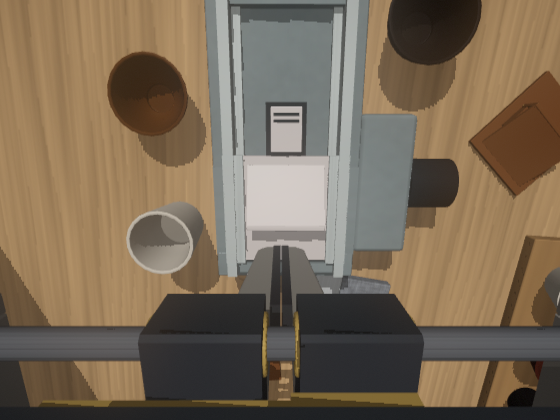

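The wrist view shows the tab top at about (286,129), the hump's back edge at row ~229 (columns 247–327), and rails running almost vertically in the image. I'll convert these to world positions.

```bash
python3 - <<'E'
from h import *
s=np.load('wrist2.npz');o=np.load('o2.npz');K=s['K'];Z=s['z_map']
v,u=np.mgrid[0:290,200:370];z=Z[0:290,200:370].astype(float)
c=np.stack([(u-K[0,2])/K[0,0]*z,(v-K[1,2])/K[1,1]*z,z,np.ones_like(z)],-1)@s['hand_eye'].T
W=c[...,:3]@Ro.from_rotvec(o['r']).as_matrix().T+o['p']
def g(U,V): return W[V,U-200].round(1)
for n,U,V in(('tab c',286,135),('tabtop far',286,108),('tab near',286,150),('tab L',273,130),('tab R',300,130),('hump',286,225),('humpL',249,222),('humpR',325,222),('plate',286,245),('plate front',286,160),('railL',226,100),('railR',348,100),('deck',286,50),('stopfar',286,3)): print(n,g(U,V))
P=W.reshape(-1,3)[z.reshape(-1)>0]
def rect(lo,hi,m=None):
    Q=P[(P[:,2]>lo)&(P[:,2]<hi)]
    if m is not None: Q=Q[(abs(Q[:,0]-m[0])<m[2])&(abs(Q[:,1]-m[1])<m[3])]
    print(lo,hi,len(Q),cv2.minAreaRect(Q[:,:2].astype(np.float32)),Q[:,2].mean())
rect(84.5,92,(517,67,80,200)); rect(95,106); t=g(286,130); rect(81,90,(t[0],t[1],25,32))
E
```

```text
tab c [516.8  86.2  86.7]
tabtop far [514.9 110.6  86.7]
tab near [517.8  72.3  86.8]
tab L [504.1  89.9  87.2]
tab R [529.7  91.8  86. ]
hump [522.9   2.  102.8]
humpL [486.9   2.2 102. ]
humpR [563.8   1.8  82. ]
plate [525.4 -26.3  82.3]
plate front [518.7  62.3  82.2]
railL [459.6 113.3  90.4]
railR [571.1 121.4  89.1]
deck [511.2 163.   70.1]
stopfar [508.4 197.2  83.6]
84.5 92 11619 ((517.6070556640625, 69.53376007080078), (124.42459869384766, 259.7998352050781), 3.916378974914551) 88.66917734108786
95 106 2363 ((521.7150268554688, 13.243743896484375), (75.35404205322266, 33.113075256347656), 4.546223163604736) 99.8894052502434
81 90 1801 ((516.5844116210938, 85.60166931152344), (49.45288848876953, 53.55399703979492), 0.10208015888929367) 86.19266030628228
```

```bash
python3 -m jog '[0.005,0,0.036,0,0,0,0, 0.005,0.02,0.071,0,0,0,0, 0.005,0.06,0.071,0,0,0,0, 0.005,0.1,0.071,0,0,0,0, 0.005,0.125,0.071,0,0,0,0, 0.005,0.125,0.071,0,0,0,0, 0.005,0.125,0.071,0,0,0,0]' 20; python3 -c "
from h import *
delta([516.5,90,100],4.1)"
```

```text
time: 2.37
eef_pos: [515.8, 88.0, 104.8]
tool_rot: [-1.571, -0.053, 0.057]
force: [0.4, -0.3, 0.3]
width: 0.4
t 2.37 pos [515.8  88.  104.8] F [ 0.4 -0.3  0.3] w 0.4
R [[0.998, -0.003, -0.07], [0.07, -0.001, 0.998], [-0.003, -1.0, -0.0]]
turn [ 0.02 -0.11 -0.16]
turn [2.5000e-01 1.7989e+02 3.0000e-02]
shift [0.0008 0.0047 0.002 ]
```

Now press straight down about 33 mm, to z ≈ 72, in small steps.

```bash
python3 -m jog '[0,0.01,0.001,0,0,0,0, 0,0.016,0.001,0,0,0,0, 0,0.019,0.001,0,0,0,0, 0,0.022,0.001,0,0,0,0, 0,0.025,0.001,0,0,0,0, 0,0.027,0.001,0,0,0,0, 0,0.029,0.001,0,0,0,0, 0,0.031,0.001,0,0,0,0, 0,0.031,0.001,0,0,0,0]'; python3 -c "
from h import *
delta([516.5,90,72],4.1)"
```

```text
time: 3.12
eef_pos: [517.2, 90.0, 74.8]
tool_rot: [-1.57, -0.057, 0.055]
force: [-0.2, -1.1, 0.2]
width: 0.6
t 3.12 pos [517.2  90.   74.8] F [-0.2 -1.1  0.2] w 0.6
R [[0.997, 0.001, -0.071], [0.071, -0.0, 0.997], [0.001, -1.0, -0.0]]
turn [ 0.01 -0.01  0.07]
turn [-1.2000e-01  1.7999e+02  2.0000e-02]
shift [-0.0008  0.0028  0.    ]
```

```bash
python3 -m jog '[0,0.001,0,0,0,0,0, 0,0.002,0,0,0,0,0, 0,0.003,0,0,0,0,0, 0,0.004,0,0,0,0,0, 0,0.004,0,0,0,0,0]'; python3 -c "
from h import *
delta([516.5,90,72],4.1)"
```

```text
time: 3.53
eef_pos: [517.3, 90.1, 72.2]
tool_rot: [-1.57, -0.057, 0.055]
force: [-5.7, -3.0, 22.7]
width: 0.6
t 3.53 pos [517.3  90.1  72.2] F [-5.7 -3.  22.7] w 0.6
R [[0.997, 0.001, -0.071], [0.071, -0.0, 0.997], [0.001, -1.0, -0.0]]
turn [ 0.01 -0.01  0.07]
turn [-1.1000e-01  1.7999e+02  1.0000e-02]
shift [-0.0008  0.0002 -0.    ]
```

Bottomed out: 22.7 N at z = 72.2. Next I'll rise, retreat behind the hump, and check with a picture.

```bash
python3 -m jog '[0,-0.02,0,0,0,0,0, 0,-0.055,0,0,0,0,0, 0,-0.08,-0.02,0,0,0,0, 0,-0.08,-0.055,0,0,0,0, 0,-0.08,-0.09,0,0,0,0, 0,-0.08,-0.114,0,0,0,0, 0,-0.08,-0.114,0,0,0,0, 0,-0.08,-0.114,0,0,0,0]'; python3 - <<'E'
from h import *
delta([524.5,-23.5,88],4.1)
s=snap('wrist','wrist3.png');snap('scene','scene3.png')
cv2.imwrite('pics/c3.png',cv2.resize(cv2.imread('pics/scene3.png')[150:270,190:340],None,fx=5,fy=5,interpolation=2))
E
```

```text
time: 4.2
eef_pos: [524.9, -24.4, 150.4]
tool_rot: [-1.57, -0.054, 0.054]
force: [-0.8, 0.5, 0.2]
width: 0.2
t 4.2 pos [524.9 -24.4 150.4] F [-0.8  0.5  0.2] w 0.2
R [[0.998, 0.0, -0.069], [0.069, 0.0, 0.998], [0.0, -1.0, 0.0]]
turn [-0.01 -0.17  0.03]
turn [-4.0000e-02  1.7983e+02 -2.0000e-02]
shift [-0.0003  0.0624  0.0009]
```

View pics/wrist3.png

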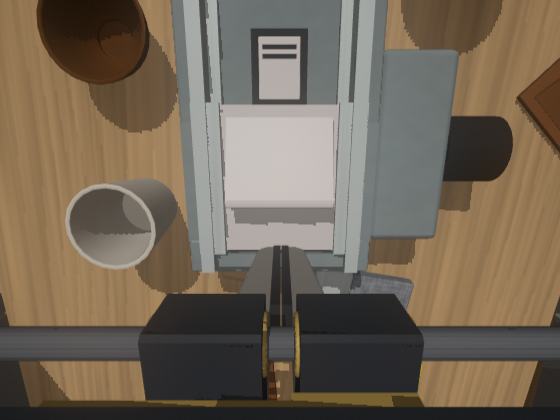

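View pics/c3.png

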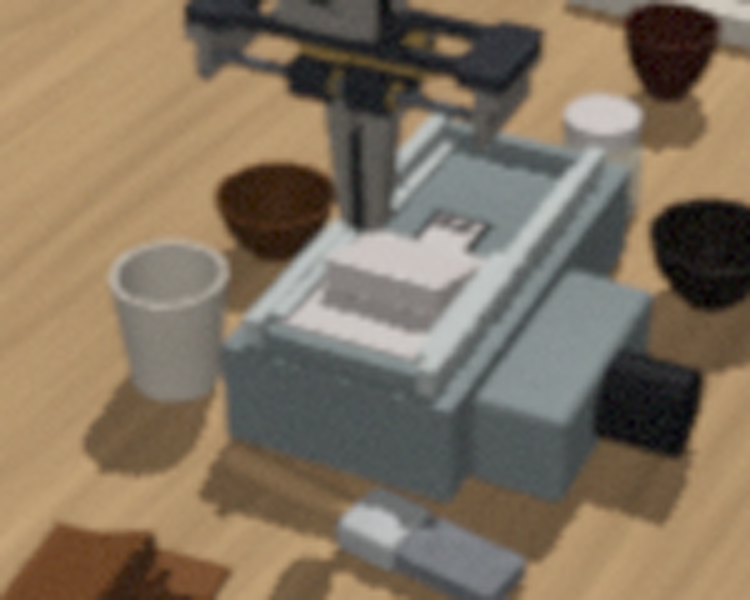

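The tab now lies flush and the cover hasn't moved. I'll descend behind the hump to z ≈ 88.

```bash
python3 -m jog '[0,0.03,0,0,0,0,0, 0,0.05,0,0,0,0,0, 0,0.058,0,0,0,0,0, 0,0.062,0,0,0,0,0, 0,0.062,0,0,0,0,0, 0,0.062,0,0,0,0,0]'; python3 -c "
from h import *
delta([524.5,-23.5,88],4.1)"
```

```text
time: 4.8
eef_pos: [525.3, -23.1, 88.8]
tool_rot: [-1.57, -0.057, 0.056]
force: [-0.1, 0.7, 0.7]
width: 0.3
t 4.8 pos [525.3 -23.1  88.8] F [-0.1  0.7  0.7] w 0.3
R [[0.997, 0.001, -0.072], [0.072, 0.0, 0.997], [0.001, -1.0, -0.0]]
turn [0.   0.02 0.04]
turn [ 6.0000e-02 -1.7998e+02 -0.0000e+00]
shift [-0.0008  0.0008 -0.0003]
```

```bash
python3 -m jog '[0,0,0.004,0,0,0,0, 0,0,0.008,0,0,0,0, 0,0,0.011,0,0,0,0, 0,0,0.014,0,0,0,0, 0,0,0.017,0,0,0,0, 0,0,0.02,0,0,0,0, 0,0,0.024,0,0,0,0, 0,0,0.028,0,0,0,0, 0,0,0.032,0,0,0,0, 0,0,0.036,0,0,0,0, 0,0,0.04,0,0,0,0]'; python3 - <<'E'
from h import *
delta([524.5,-23.5,88],4.1)
snap('wrist','wrist4.png')
E
```

```text
time: 5.72
eef_pos: [521.9, 16.8, 88.2]
tool_rot: [-1.57, -0.056, 0.056]
force: [-0.1, -3.3, 2.6]
width: 0.5
t 5.72 pos [521.9  16.8  88.2] F [-0.1 -3.3  2.6] w 0.5
R [[0.997, -0.0, -0.071], [0.071, -0.0, 0.997], [-0.0, -1.0, -0.0]]
turn [ 0.   -0.02 -0.01]
turn [1.0000e-02 1.7998e+02 0.0000e+00]
shift [-0.0002  0.0002 -0.0403]
```

View pics/wrist4.png

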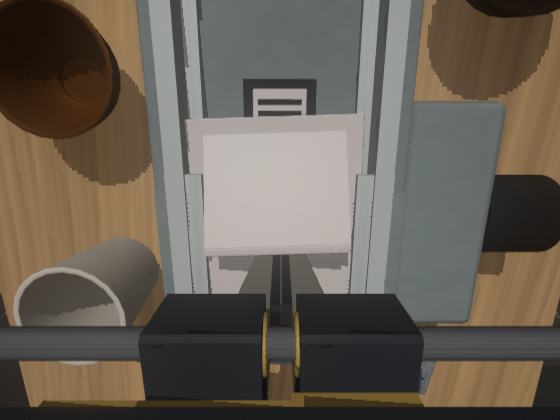

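The cover is sliding over the tab with about 3 N, staying flat with only a slight yaw. Continuing.

```bash
python3 -m jog '[0,0,0.004,0,0,0,0, 0,0,0.008,0,0,0,0, 0,0,0.012,0,0,0,0, 0,0,0.016,0,0,0,0, 0,0,0.02,0,0,0,0, 0,0,0.024,0,0,0,0, 0,0,0.028,0,0,0,0, 0,0,0.032,0,0,0,0, 0,0,0.036,0,0,0,0, 0,0,0.04,0,0,0,0]'; python3 -m jog '[0,0,0.004,0,0,0,0, 0,0,0.008,0,0,0,0, 0,0,0.012,0,0,0,0, 0,0,0.016,0,0,0,0, 0,0,0.02,0,0,0,0, 0,0,0.024,0,0,0,0, 0,0,0.028,0,0,0,0, 0,0,0.032,0,0,0,0, 0,0,0.035,0,0,0,0, 0,0,0.038,0,0,0,0, 0,0,0.038,0,0,0,0]';  python3 - <<'E'
from h import *
delta([524.5,-23.5,88],4.1)
snap('wrist','wrist5.png')
E
```

```text
time: 6.6
eef_pos: [519.0, 56.7, 88.1]
tool_rot: [-1.57, -0.056, 0.056]
force: [0.2, -1.1, 0.8]
width: 0.3
time: 7.52
eef_pos: [516.3, 94.7, 88.2]
tool_rot: [-1.57, -0.056, 0.056]
force: [-0.7, 0.6, -0.1]
width: 0.2
t 7.52 pos [516.3  94.7  88.2] F [-0.7  0.6 -0.1] w 0.2
R [[0.997, 0.0, -0.071], [0.071, 0.0, 0.997], [0.0, -1.0, 0.0]]
turn [-0.01 -0.01  0.  ]
turn [-0.0000e+00  1.7999e+02 -2.0000e-02]
shift [-0.0003  0.0002 -0.1185]
```

View pics/wrist5.png

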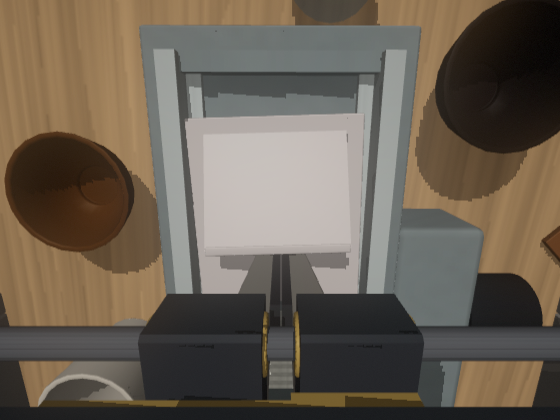

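Same position relative to the finger, so the cover is close to +50. I'll back off, rise and check.

```bash
python3 -m jog '[0,0,-0.005,0,0,0,0, 0,-0.005,-0.01,0,0,0,0, 0,-0.04,-0.01,0,0,0,0, 0,-0.08,-0.01,0,0,0,0, 0,-0.12,-0.02,0,0,0,0, 0,-0.16,-0.04,0,0,0,0, 0,-0.17,-0.06,0,0,0,0, 0,-0.17,-0.06,0,0,0,0, 0,-0.17,-0.06,0,0,0,0, 0,-0.17,-0.06,0,0,0,0]'; python3 - <<'E'
from h import *
o=manip.get_obs(); s=snap('wrist','wrist6.png');K=s['K'];z=s['z_map'].astype(float)[:300];v,u=np.mgrid[0:300,0:560]
c=np.stack([(u-K[0,2])/K[0,0]*z,(v-K[1,2])/K[1,1]*z,z,0*z+1],-1)@s['hand_eye'].T
W=c[...,:3]@Ro.from_rotvec(o['tool_rot']).as_matrix().T+o['eef_pos']
a=np.radians(4.1); d=W-np.array([517.7,71.3,0]); B=np.stack([d[...,0]*np.cos(a)+d[...,1]*np.sin(a),-d[...,0]*np.sin(a)+d[...,1]*np.cos(a),W[...,2]],-1)
m=(s['z_map'][:300]>0)&(B[...,2]>95)&(B[...,2]<106)&(abs(B[...,0])<60)
r=B[m]; print('hump',r.min(0),r.max(0),np.percentile(r,[2,98],axis=0))
m=(B[...,2]>78)&(B[...,2]<85.5)&(abs(B[...,0])<38)&(s['z_map'][:300]>0);r=B[m]; print('plate',np.percentile(r,[1,99],axis=0))
for yy in(20,100): print(yy,np.median(r[abs(r[:,1]-yy)<6],0),len(r[abs(r[:,1]-yy)<6]))
s=snap('side','side6.png');cv2.imwrite('pics/c6.png',cv2.resize(cv2.imread('pics/side6.png')[175:310,220:380],None,fx=4.4,fy=4.4,interpolation=2))
E
```

```text
time: 8.4
eef_pos: [519.9, 34.2, 257.3]
tool_rot: [-1.57, -0.054, 0.056]
force: [-0.2, -0.4, -1.1]
width: 0.8
hump [-39.13024613  33.98955757  95.00387694] [ 36.61527747  68.82349434 105.96489076] [[-37.92676687  34.95130782  95.22544669]
 [ 35.34732106  64.20206747 104.89846997]]
plate [[-37.25019259  -4.8577959   79.26703632]
 [ 37.4870095  134.90586831  85.22663169]]
20 [-0.31006154 19.50430935 82.11698494] 856
100 [ 2.2932327  99.20515672 82.34074275] 850
```

View pics/wrist6.png

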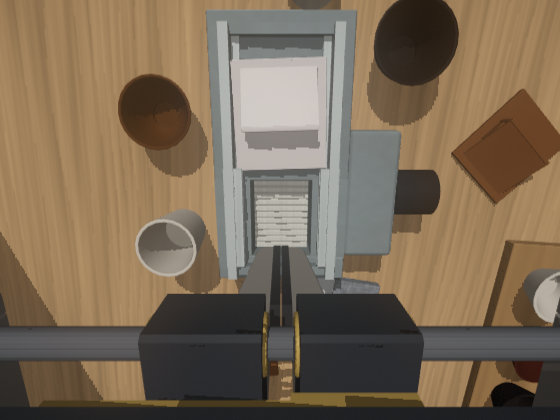

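View pics/c6.png

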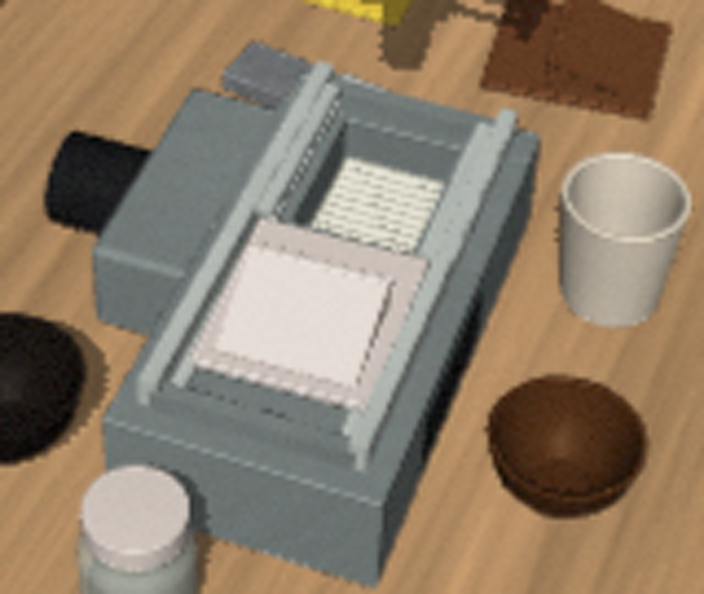

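The wrist view shows the well open, with the pleats at about (281,220), and the cover flat at (280,115). The hump's back is at box y ≈ 34.5, so the cover's centre is at about +49.5 mm. Its plate reads 82.1 and 82.3 mm high at the two ends. The neighbours in view look unmoved.

```bash
python3 -c "
from h import *
print(manip.get_obs()['force'].round(1)); print(manip.finish_job())"
```

```text
[ 0.4 -0.6 -0.6]
the job is handed in; nothing more can be done
None
```

The filter well is fully uncovered, and I handed the job in at about 8.5 s. No verdict is reported on hand-in.

- **Tab:** I pressed the tab with the closed fingers until it bottomed, at TCP z = 72.2 mm and 22.7 N. A picture then showed it flush and the cover still on its seat. I could not see the tab at the end because the cover lies over it.
- **Cover:** I pushed it with the fingertip behind the hump. The force read about 3 N during the push. In the last check its centre was at about y = +49.5 mm of the extractor and its plate lay level (82.1 and 82.3 mm at the two ends).
- **Other things:** The neighbouring items in view looked unmoved; I judged this by eye and did not measure it. The arm was clear of everything, with the TCP at z = 257 mm and force near zero.
- **Disagreement:** The two fixed cameras disagreed by about 4–6 mm on where the extractor is. I used the closer wrist view, and the contact heights agreed with it.

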